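Draw a core insert out of a deep mould pocket with the extractor key

ROBOT

A 6-joint arm with a two-finger parallel gripper is mounted at the origin on a cart in front of the work surface, level with it; the furniture and walls round the work are solid. World frame = base frame: x ahead of the robot, y to its left, z up, the work surface at z = 0. Lengths are in m, angles in degrees, forces in N, time in s.
With the tool pointing down it reaches from about 0.25 to 0.725 m from the base axis. Payload 9.7 kg.
Tool frame: the origin (TCP) lies at the very end of the fingers, on their centre line; the grasp point (between the pads) lies 19 mm behind it; z points along the fingers, y is the line along which they close (so a half turn about z gives the same grasp; the last joint's range is limited). The gripper opens to 85 mm and grips with 20 to 120 N. Pads are 22 mm wide; open, the fingers measure 114 mm over their backs; the gripper's body (76 mm by 85 mm) begins 54 mm behind the grasp point. The pads swing forward as they close: fully open they stand 13 mm farther back than shut.
Start: joints at [-65.432, 4.979, 10.078, 95.1, 0, 90], TCP at [0.229, -0.5, 0.231] pointing down, gripper open.
Joint ranges: [-179.16, 179.16], [-48.56, 103.87], [-65.8, 70.77], [-126.05, 130.52], [-82.76, 87.17], [-180, 180]. Speed limits (degrees/s): [127.2, 127.2, 147.25, 180, 180, 180].

INTERFACE

Orientations are given as [roll, pitch, yaw] about the fixed x, y, z axes, in that order (R = Rz(yaw) Ry(pitch) Rx(roll)).
In Python, from workcell import bot gives the robot as it stands.
- The arm moves only by the tool arm_command, never from a script. Its argument "series" is a list of rows, each a list of 4 numbers: the shift along the tool's x, y, z in m, then the turn about the tool's z in rad. A call has exactly 5 rows; each row is the pose to reach, as a shift and turn from the pose commanded when the call began, along the tool's axes at that moment; what a row does not reach only later rows make up. A row lasts 1/10 s, in which the tool goes at most 50 mm and 8.59 degrees, less where a joint would pass 70% of its speed; a pose out of reach is approached as far as the arm can. A call with a gripper value outside its range is refused whole. "hand" is the finger opening in m, from 0 to 0.0854, set as the call begins (left out, the last holds). The fingers move at their own pace and stop on an object; "grip_force" is the grip in N (left out, the last holds). Time passes only in rows, so rows that repeat a pose let the fingers close, or fill a call up. It gives the time, the measured TCP pose, the force, the opening and the grip force at its end, in the units of the state.
- bot.get_obs(): the state, without advancing time (a new reading comes with each control period).
- bot.camera(name): name is "scene" or "top" or "wrist"; returns a dict with "color" (400x640x3 uint8, blue, green, red), "camera_matrix" (3x3 intrinsics, pixels), "xyz" and "orientation" of the camera in the world; the wrist camera has in their place "T_tool_cam" (4x4, takes a point from camera to tool coordinates, whose origin is the TCP and whose axes are the flange's). Camera axes: x right, y up, looking along -z (the intrinsics and any distortion apply to the point x, -y, -z); pixel columns grow to the right and rows downward; lengths in m; the calibration is good to about 2 mm. A picture is of the moment at which its call begins: read the wrist's pose just before it. There is no depth.
- bot.job_done(): hands the job in; it is judged then, once.
Trained networks look in the newest picture that a camera, given by its name, has taken for a name from the list of things; names that differ only in an ending like _2 or _b are one class to them, and where a whole thing is asked for, a point or a joint stands for the part that bears it (a point fixed in the world has none). Each returns a list of dicts, best first, with "confidence" (0 to 1); they miss things now and then, are a little off and sometimes report something else, mostly with a low value. They report only what shows in the picture. A call takes as long as a camera call.
- bot.find_in(camera, target): "location" ([column, row] in pixels, amid what is visible of it).
- bot.mark_of(camera, target): "location" ([column, row] in pixels: a listed point, or the origin of a listed thing).
The state is a dict: "time": time; "q": joint angles; "qd": joint speeds; "joint_efforts": joint torques, N m; "ee_pos": TCP position; "tcp_rot": TCP orientation; "wrist_force": force on the tool from outside, world axes, zero at the start; "torque": the same for the moment, N m; "opening": finger opening in m; "grasp_force": force on a finger pad.
Only numpy, scipy, OpenCV 4.12 (cv2) and the standard library are available. Lean on these libraries where they do the work, as an engineer would, in place of code of your own. Each camera call takes 0.05 s, during which the arm holds its last target. There are 200 camera calls.

TASK

Take the red-handled extractor key from its stand and use it to pull the brass core insert out of the deep pocket in the steel block: put its foot through the slot, press lightly against the spring until the foot can turn, make a quarter turn and let it spring up so that it locks. Draw the insert out, set it down gently and upright in the black bin with the key left locked and standing in it, and let go. Never press or pull hard, and leave the oiler and the tape measure where they are.

Things in the scene. Friction and masses are not known exactly. Their poses are not given: they have to be found in the camera images.
- key_grip (a point): centre of the extractor key's flat red handle: 36 mm wide along its x, 14 mm thick along its y (grip across the 14 mm), 44 mm tall. The key is 140 mm tall, 80 g, and starts upright in a small blue stand (socket top 60 mm, foot of the key 20 mm above the bench, 1 to 1.5 mm of play); pull it straight up. Below the handle is a 10 mm round shank.
- key_foot (a point): centre of the underside of the key's foot, 118 mm below key_grip. The foot is a flat cross-bar, 30 mm along the key's x, 14 mm along its y, 8 mm thick (its lowest 2.5 mm is 26 x 10 mm).
- insert_top (a point): centre of the top rim of the brass insert (3 mm walls). Inside it a 10 mm thick dark steel plate, set 0 to 14 mm below the rim, differently each time and not measured (feel for it), has a slot 36 mm along x by 20 mm along y. After a quarter turn, either way, notches across the slot (20 mm wide, 4 mm deep) under the plate hold the bar; the locked foot's underside is 14 mm below the plate's top.
- insert: loose brass insert, 50 x 50 x 46 mm, 0.26 to 0.38 kg; origin at the centre of its underside, axes as insert_top. Starts on the pocket's floor, top 55 mm below pocket_mouth, 1.5 mm of play each side. Its orange sprung plunger, 9 mm below the steel plate's top, pushes up 1.2 N at first touch, then 1.2 N per mm: pushed 9 mm (12 N) the bar can turn under the plate; rigid stop at 10.5 mm (14 N).
- key: the extractor key; origin at the centre of the underside of its foot, x along the cross-bar and the width of the handle, z up along the shank.
- pocket_mouth (a point): centre of the pocket at the top face of the fixed steel block, 109 mm above the bench. The block is 92 x 92 mm, the pocket 53 x 53 mm and straight, with its floor 8 mm above the bench; sides along its x and y.
- block: the fixed steel block, origin under its centre.
- bin: open black parts bin, fixed, origin under its centre: about 275 mm along its x, 215 mm along its y, walls 82 mm high, inside floor (240 x 184 mm) 3 mm above the bench.
- oiler: cream oiler bottle, 56 mm across, 126 mm tall, loose; bystander, origin under its centre.
- tape: grey and yellow tape measure, 64 x 80 x 30 mm, loose; bystander, origin under its centre.

How it is judged (in metres and radians):
On the way, in this order (a step that is already met when the one before it is completed fails the run):
1. the key's bar is under the plate and turned a quarter turn across the slot while the insert is still down in the pocket (angle between the x axis of key and the y axis of insert, either way round below 0.25 rad and z of key_foot in the frame of insert between 0.006 and 0.0335 m and horizontal distance between insert and block below 0.006 m and height (world z) of insert below 0.03 m), for 0.1 s.
2. the insert is drawn right out above the block, hanging on the turned key (height (world z) of insert above 0.11 m and angle between the x axis of key and the y axis of insert, either way round below 0.25 rad and z of key_foot in the frame of insert between 0.006 and 0.0335 m), for 0.1 s.
At the end, for the whole second after the job is handed in: The insert stands upright (within 0.1 rad) and at rest on the floor of the black bin, anywhere inside its walls, with the key still locked in it (turned across the slot within 0.25 rad, its foot under the plate) and standing (within 0.3 rad of vertical), released (x of insert in the frame of bin between -0.095 and 0.095 m and y of insert in the frame of bin between -0.068 and 0.068 m and height (world z) of insert below 0.008 m and angle between insert's own z axis and vertical below 0.1 rad and angle between key's own z axis and vertical below 0.3 rad and linear speed of insert below 0.02 m/s and linear speed of key below 0.03 m/s and angle between the x axis of key and the y axis of insert, either way round below 0.25 rad and z of key_foot in the frame of insert between 0.006 and 0.0335 m); the robot touches nothing.
It fails at once if the key is pressed, pulled or forced against the insert with more than 30 N in all (contact force between key and insert above 30 N).
It fails at once if the key is forced against the block with more than 20 N, or the insert is pressed, wedged or forced in the pocket with more than 28 N (contact force between key and block above 20 N or contact force between insert and block above 28 N).
It fails at once if the insert is dropped or slammed into the bin, more than 35 N (contact force between insert and bin above 35 N).
It fails at once if the oiler or the tape measure is moved by more than 20 mm (distance of any of oiler, tape from where it was at the start of the episode above 0.02 m).
It also fails if it takes over 69 s, if anything falls off the work surface, if the arm or the gripper's body presses on something with over 40 N, if the wrist force passes 120 N, or if a joint passes its speed limit or range.

## Working session

There is one attempt and no reset: what is moved stays moved. The work goes in short steps, Python scripts to look and compute and a tool call to move; the robot and the scene stay as the last step left them, time stands still between calls to the robot, and variables do not carry over. Pictures are saved under pics/ and viewed, at most 10 in all, crops included, and the job is handed in when it is done.

Besides the shell and the picture viewer there is one more tool, called after "Emit:" by a JSON object that holds its "method" and its "body", one argument or row to a line. arm_command: Moves the arm, as the interface text tells. Its arguments: {"type":"object","properties":{"series":{"type":"array"},"hand":{"type":"number"},"grip_force":{"type":"number"}},"required":["series"]}

```bash
mkdir -p pics
cat > h.py <<'E'
import numpy as np, cv2
from scipy.spatial.transform import Rotation as R
from workcell import bot
def cam(n):
    o=bot.get_obs(); c=bot.camera(n)
    K=np.array(c["camera_matrix"],float)
    if n=="wrist":
        T=np.eye(4); T[:3,:3]=R.from_euler('xyz',o["tcp_rot"],degrees=True).as_matrix(); T[:3,3]=o["ee_pos"]
        T=T@np.array(c["T_tool_cam"])
    else:
        T=np.eye(4); T[:3,3]=c["xyz"]; q=np.array(c["orientation"],float)
        T[:3,:3]=q if q.shape==(3,3) else (R.from_euler('xyz',q,degrees=True).as_matrix() if q.size==3 else R.from_quat(q).as_matrix())
    return c,K,T
def ray(K,T,uv):
    d=np.linalg.inv(K)@[uv[0],uv[1],1]; d=T[:3,:3]@[d[0],-d[1],-d[2]]
    return T[:3,3],d/np.linalg.norm(d)
def onz(K,T,uv,z):
    p,d=ray(K,T,uv); return p+d*(z-p[2])/d[2]
def proj(K,T,P):
    p=T[:3,:3].T@(np.array(P)-T[:3,3]); p=K@[p[0],-p[1],-p[2]]; return p[:2]/p[2]
E
python3 - <<'E'
from h import *
o=bot.get_obs(); print(o)
Z=dict(key_grip=.138,key_foot=.02,insert_top=.054,pocket_mouth=.109,block=0,bin=0,oiler=0,tape=0,key=.02)
for n in ("top","scene","wrist"):
    c,K,T=cam(n); cv2.imwrite(f"pics/{n}0.png",c["color"]); print(n,[k for k in c if k!="color"],c.get("orientation"),T[:3,3].round(3), c.get("T_tool_cam"),K.tolist())
    for t,z in Z.items():
        for r in bot.mark_of(n,t)[:2]:
            print(t,np.round(r["location"],1),round(r["confidence"],2),onz(K,T,r["location"],z).round(4))
E
```

```text
{'time': 0.0, 'q': array([-6.54304958e+01,  5.01072318e+00,  1.00356326e+01,  9.50973415e+01,
       -1.89989256e-03,  9.00000101e+01]), 'qd': array([-0.03101094, -0.04868986,  0.07934328, -0.04839474, -0.03658389,
        0.0476281 ]), 'joint_efforts': array([-1.56306920e-03, -5.20379806e+01,  4.64808476e+01,  1.58873422e-02,
       -8.74104467e-05,  6.65197007e-06]), 'ee_pos': array([ 0.22859394, -0.50001813,  0.23059722]), 'tcp_rot': array([-1.79927568e+02,  1.89990386e-03,  2.45694965e+01]), 'wrist_force': array([ 0.57312026, -0.71213522, -0.59415886]), 'torque': array([ 0.03584691, -0.0010628 , -0.02206407]), 'grasp_force': 0.0, 'opening': 0.0854509646659466}
top ['camera_matrix', 'xyz', 'orientation'] [  9.76613386  -0.38014206 -91.36173069] [0.422 0.01  1.135] None [[435.19899598999433, 0.0, 314.8252723761624], [0.0, 435.19899598999433, 202.73531662069192], [0.0, 0.0, 1.0]]
key_foot [218.5 241.1] 0.67 [0.5199 0.247  0.02  ]
key_foot [276.4 259.6] 0.31 [0.4695 0.0996 0.02  ]
insert_top [275.9 259.2] 0.95 [0.4691 0.0981 0.054 ]
pocket_mouth [274.1 252.3] 0.84 [0.4828 0.0977 0.10
[... 750 characters left out ...]
201 0.1119 0.    ]
bin [367.3 183.9] 0.83 [ 0.5914 -0.2567  0.    ]
tape [300.3 200.5] 0.9 [ 0.7131 -0.0465  0.    ]
tape [268.9 222.9] 0.54 [0.7184 0.1001 0.    ]
key [298.8 274.7] 0.77 [0.511  0.2396 0.02  ]
key [266.8 225. ] 0.64 [0.6993 0.1313 0.02  ]
wrist ['camera_matrix', 'T_tool_cam'] None [ 0.289 -0.474  0.372] [[-1.77238649e-04  9.66202512e-01  2.57784163e-01  6.56895584e-02]
 [ 9.99999389e-01 -1.10092961e-04  1.10018642e-03  1.25777290e-03]
 [ 1.09138310e-03  2.57784201e-01 -9.66201902e-01 -1.40555614e-01]
 [ 0.00000000e+00  0.00000000e+00  0.00000000e+00  1.00000000e+00]] [[332.6084943238015, 0.0, 316.56878747569164], [0.0, 332.6084943238015, 194.73064544015156], [0.0, 0.0, 1.0]]
```

```bash
python3 -c "
import cv2
a=cv2.imread('pics/top0.png')[150:300,170:370];cv2.imwrite('pics/top0c.png',cv2.resize(a,None,fx=4,fy=4,interpolation=cv2.INTER_CUBIC))"
```

```text
(no output)
```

View pics/top0c.png

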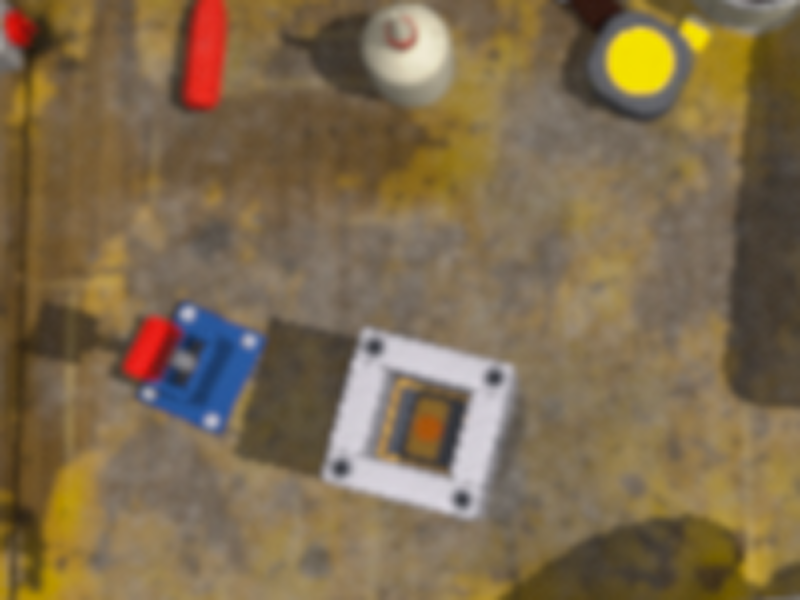

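View pics/scene0.png

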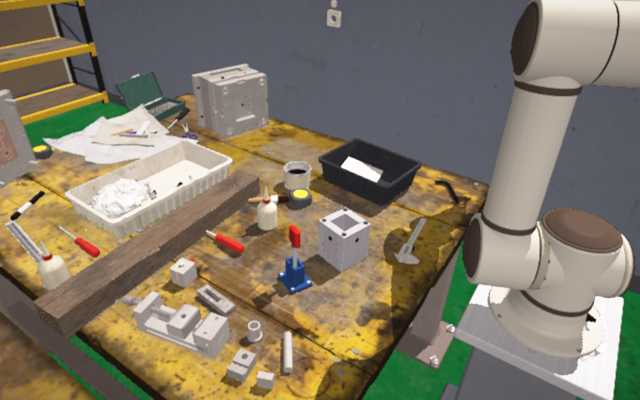

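Run:
```python
from h import *
c,K,T=cam("top")
f=lambda x,y,z:onz(K,T,(170+x/4,150+y/4),z)
C=np.array([f(x,y,.109) for x,y in [(365,327),(515,365),(478,520),(325,480)]]);print(C.round(4),C.mean(0))
for i in range(4): d=C[(i+1)%4]-C[i];print(np.linalg.norm(d),np.degrees(np.arctan2(d[1],d[0])))
img=c["color"].astype(int)
m=((img[...,2]>150)&(img[...,1]<70)&(img[...,0]<70)).astype(np.uint8);m[:, :195]=0;m[:,225:]=0;m[:225]=0;m[255:]=0
pts=cv2.findNonZero(m);print(cv2.minAreaRect(pts))
for z in(.16,.138):
  b=cv2.boxPoints(cv2.minAreaRect(pts)); print(np.array([onz(K,T,p,z) for p in b]).round(4), onz(K,T,pts.mean((0,1)),z))
```

```text
[[0.5319 0.1276 0.109 ]
 [0.5074 0.0395 0.109 ]
 [0.4181 0.0625 0.109 ]
 [0.4431 0.1511 0.109 ]] [0.47510386 0.09519802 0.109     ]
0.09148674293525147 -105.52249789014611
0.09224414514949274 165.55025259614564
0.09210462392945477 74.23105788998474
0.09183852018126028 -14.830004570537126
((206.50003051757812, 236.50001525878906), (6.708203315734863, 15.652474403381348), 26.56505012512207)
[[0.5066 0.2586 0.16  ]
 [0.5377 0.2435 0.16  ]
 [0.5306 0.23   0.16  ]
 [0.4996 0.2451 0.16  ]] [0.51879461 0.24465184 0.16      ]
[[0.5085 0.2642 0.138 ]
 [0.5403 0.2488 0.138 ]
 [0.5331 0.2349 0.138 ]
 [0.5013 0.2503 0.138 ]] [0.52097468 0.24993835 0.138     ]
```

Add to h.py:
```python
def go(p,yaw=None):
    o=bot.get_obs(); M=R.from_euler('xyz',o["tcp_rot"],degrees=True).as_matrix()
    y0=o["tcp_rot"][2]; t=0 if yaw is None else -((yaw-y0+180)%360-180)
    print("t",round(o["time"],2),"pos",o["ee_pos"].round(4),"yaw",round(y0,2),"rot",o["tcp_rot"].round(2),"F",o["wrist_force"].round(2),"shift",(M.T@(np.array(p)-o["ee_pos"])).round(4),"turn",np.radians(t).round(3),"op",o["opening"])
```

```text
(no output)
```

Emit:
{"method": "arm_command", "body": {
  "series": [
    [0.036, -0.035, -0.004, 0],
    [0.072, -0.07, -0.008, 0],
    [0.108, -0.105, -0.012, 0],
    [0.144, -0.14, -0.016, 0],
    [0.179, -0.174, -0.02, 0]
  ]
}}

```text
time: 2.05
ee_pos: [0.3191, -0.2662, 0.2515]
tcp_rot: [180.0, -0.0, 24.5]
wrist_force: [1.6, -0.6, 0.3]
opening: 0.0851
grasp_force: 0.0
```

Emit:
{"method": "arm_command", "body": {
  "series": [
    [0.036, -0.035, 0, 0],
    [0.072, -0.07, 0, 0],
    [0.108, -0.105, 0, 0],
    [0.144, -0.14, 0, 0],
    [0.179, -0.174, 0, 0]
  ]
}}

```text
time: 2.55
ee_pos: [0.4097, -0.0332, 0.2516]
tcp_rot: [180.0, -0.1, 24.6]
wrist_force: [1.3, -1.2, -0.0]
opening: 0.0856
grasp_force: 0.0
```

Emit:
{"method": "arm_command", "body": {
  "series": [
    [0.036, -0.035, 0, 0.15],
    [0.072, -0.07, 0, 0.3],
    [0.108, -0.105, 0, 0.45],
    [0.144, -0.14, 0, 0.6],
    [0.179, -0.174, 0, 0.74]
  ]
}}

```text
time: 3.05
ee_pos: [0.4791, 0.0096, 0.2509]
tcp_rot: [-174.9, 0.4, -1.8]
wrist_force: [-0.4, -0.1, -0.8]
opening: 0.0853
grasp_force: 0.0
```

```bash
python3 -c "
from h import *
go([.51,.24,.25],-27)"
```

```text
t 3.05 pos [0.4791 0.0096 0.2509] yaw -1.82 rot [-174.91    0.43   -1.82] F [-0.41 -0.1  -0.76] shift [ 0.0236 -0.2303  0.0213] turn 0.44 op 0.08528869759254104
```

Emit:
{"method": "arm_command", "body": {
  "series": [
    [0, 0, 0, 0],
    [0, 0, 0, 0],
    [0, 0, 0, 0],
    [0, 0, 0, 0],
    [0, 0, 0, 0]
  ]
}}

```text
time: 3.55
ee_pos: [0.4781, 0.0095, 0.2515]
tcp_rot: [-175.0, 0.4, -1.8]
wrist_force: [-0.9, 1.0, 0.9]
opening: 0.0853
grasp_force: 0.0
```

```bash
python3 -c "
from h import *
go([.51,.24,.25],-27)"
```

```text
t 3.55 pos [0.4781 0.0095 0.2515] yaw -1.79 rot [-174.98    0.38   -1.79] F [-0.9  1.   0.9] shift [ 0.0247 -0.2304  0.0216] turn 0.44 op 0.08527040520278309
```

Emit:
{"method": "arm_command", "body": {
  "series": [
    [0.005, -0.02, 0, 0],
    [0.01, -0.04, 0, 0],
    [0.015, -0.06, 0, 0],
    [0.02, -0.08, 0, 0],
    [0.025, -0.1, 0, 0]
  ]
}}

```text
time: 4.05
ee_pos: [0.5075, 0.0518, 0.2597]
tcp_rot: [-173.0, 0.5, 2.0]
wrist_force: [-0.6, -0.1, -0.3]
opening: 0.0856
grasp_force: 0.0
```

```bash
python3 -c "
from h import *
go([.51,.24,.25],-27);o=bot.get_obs();print(o['q'].round(2),o['qd'].round(2))"
```

```text
t 4.05 pos [0.5075 0.0518 0.2597] yaw 1.97 rot [-172.99    0.48    1.97] F [-0.64 -0.07 -0.35] shift [ 0.0091 -0.1855  0.0324] turn 0.506 op 0.08557209249447914
[  1.91   0.49   8.35  98.34   7.01 179.94] [3.51 7.95 9.38 1.63 1.45 0.07]
```

Emit:
{"method": "arm_command", "body": {
  "series": [
    [0, 0, 0, -0.14],
    [0, 0, 0, -0.28],
    [0, 0, 0, -0.42],
    [0, 0, 0, -0.56],
    [0, 0, 0, -0.7]
  ]
}}

```text
time: 4.55
ee_pos: [0.5072, 0.0509, 0.2596]
tcp_rot: [-174.4, -4.2, 42.1]
wrist_force: [0.6, 0.4, 0.4]
opening: 0.0855
grasp_force: 0.0
```

```bash
python3 -c "
from h import *
go([.51,.24,.25],153);o=bot.get_obs();print(o['q'].round(2),o['qd'].round(2));print(R.from_euler('xyz',o['tcp_rot'],degrees=True).as_matrix().round(4))"
```

```text
t 4.55 pos [0.5072 0.0509 0.2596] yaw 42.1 rot [-174.37   -4.16   42.1 ] F [0.63 0.42 0.37] shift [ 0.1278 -0.1359  0.0324] turn -1.936 op 0.0855262675346248
[  1.84   0.43   8.29  98.34   6.98 139.51] [ 1.600e-01 -1.000e-02 -0.000e+00 -6.000e-02  4.000e-02 -7.968e+01]
[[ 0.7401  0.6724 -0.0123]
 [ 0.6686 -0.7337  0.1212]
 [ 0.0725 -0.0979 -0.9926]]
```

Emit:
{"method": "arm_command", "body": {
  "series": [
    [0.005, -0.005, 0.001, -0.148],
    [0.01, -0.01, 0.002, -0.296],
    [0.015, -0.015, 0.003, -0.444],
    [0.02, -0.02, 0.004, -0.592],
    [0.023, -0.026, 0.004, -0.74]
  ]
}}

```text
time: 5.05
ee_pos: [0.5069, 0.0862, 0.2596]
tcp_rot: [-178.6, -6.9, 84.6]
wrist_force: [-0.1, -0.2, -0.2]
opening: 0.0856
grasp_force: 0.0
```

Emit:
{"method": "arm_command", "body": {
  "series": [
    [0, 0, 0, -0.148],
    [0, 0, 0, -0.296],
    [0, 0, 0, -0.444],
    [0, 0, 0, -0.592],
    [0, 0, 0, -0.74]
  ]
}}

```text
time: 5.55
ee_pos: [0.5068, 0.0859, 0.2599]
tcp_rot: [176.3, -6.0, 127.3]
wrist_force: [0.0, -0.4, 0.4]
opening: 0.0854
grasp_force: 0.0
```

Emit:
{"method": "arm_command", "body": {
  "series": [
    [0, 0, 0, -0.148],
    [0, 0, 0, -0.296],
    [0, 0, 0, -0.444],
    [0, 0, 0, -0.592],
    [0, 0, 0, -0.74]
  ]
}}

```text
time: 6.05
ee_pos: [0.5069, 0.0858, 0.2598]
tcp_rot: [173.3, -2.0, 169.6]
wrist_force: [-0.1, -0.4, -0.1]
opening: 0.0852
grasp_force: 0.0
```

Emit:
{"method": "arm_command", "body": {
  "series": [
    [0, 0, 0, -0.148],
    [0, 0, 0, -0.296],
    [0, 0, 0, -0.444],
    [0, 0, 0, -0.592],
    [0, 0, 0, -0.74]
  ]
}}

```text
time: 6.55
ee_pos: [0.5069, 0.0859, 0.2598]
tcp_rot: [173.7, 3.1, -148.3]
wrist_force: [-0.4, -0.9, 0.4]
opening: 0.0855
grasp_force: 0.0
```

Emit:
{"method": "arm_command", "body": {
  "series": [
    [0, 0, 0, -0.148],
    [0, 0, 0, -0.296],
    [0, 0, 0, -0.444],
    [0, 0, 0, -0.592],
    [0, 0, 0, -0.74]
  ]
}}

```text
time: 7.05
ee_pos: [0.5069, 0.0858, 0.2598]
tcp_rot: [177.4, 6.5, -105.8]
wrist_force: [0.8, 0.2, 0.1]
opening: 0.0852
grasp_force: 0.0
```

Emit:
{"method": "arm_command", "body": {
  "series": [
    [0, 0, 0, -0.148],
    [0, 0, 0, -0.296],
    [0, 0, 0, -0.444],
    [0, 0, 0, -0.592],
    [0, 0, 0, -0.74]
  ]
}}

```text
time: 7.55
ee_pos: [0.5069, 0.0858, 0.2598]
tcp_rot: [-177.5, 6.5, -63.1]
wrist_force: [-0.1, -0.0, 0.2]
opening: 0.0852
grasp_force: 0.0
```

Emit:
{"method": "arm_command", "body": {
  "series": [
    [0, 0, 0, -0.148],
    [0, 0, 0, -0.296],
    [0, 0, 0, -0.444],
    [0, 0, 0, -0.592],
    [0, 0, 0, -0.74]
  ]
}}

```text
time: 8.05
ee_pos: [0.5069, 0.0859, 0.2598]
tcp_rot: [-173.7, 3.1, -20.7]
wrist_force: [-0.9, -0.5, -0.7]
opening: 0.0854
grasp_force: 0.0
```

```bash
cat >> h.py <<'E'
def st():
    o=bot.get_obs();M=R.from_euler('xyz',o['tcp_rot'],degrees=True).as_matrix()
    print(round(o['time'],2),'q',o['q'].round(2),'pos',o['ee_pos'].round(4),'rot',o['tcp_rot'].round(2),'toolz',M[:,2].round(4),'F',o['wrist_force'].round(2),'op',round(o['opening'],4),'g',round(o['grasp_force'],1))
E
python3 -c "
from h import *
st()"
```

```text
8.05 q [   5.74    0.55    8.43   97.89    7.   -153.37] pos [0.5069 0.0859 0.2598] rot [-173.74    3.13  -20.72] toolz [-0.0123  0.1212 -0.9926] F [-0.86 -0.51 -0.72] op 0.0854 g 0.0
```

Emit:
{"method": "arm_command", "body": {
  "series": [
    [0, 0, 0, -0.14],
    [0, 0, 0, -0.28],
    [0, 0, 0, -0.42],
    [0, 0, 0, -0.5],
    [0, 0, 0, -0.6]
  ]
}}

```text
time: 8.55
ee_pos: [0.5013, 0.1183, 0.2595]
tcp_rot: [-174.5, -0.8, 10.1]
wrist_force: [0.1, -0.0, -0.2]
opening: 0.0852
grasp_force: 0.0
```

```bash
python3 -c "
from h import *
st()"
```

```text
8.55 q [ 1.0240e+01 -1.2000e-01  7.8100e+00  9.7080e+01  5.4900e+00 -1.7989e+02] pos [0.5013 0.1183 0.2595] rot [-174.51   -0.85   10.14] toolz [-0.0024  0.0967 -0.9953] F [ 0.06 -0.02 -0.2 ] op 0.0852 g 0.0
```

Emit:
{"method": "arm_command", "body": {
  "series": [
    [-0.002, 0.012, 0, -0.06],
    [-0.004, 0.024, 0, -0.12],
    [-0.006, 0.036, 0, -0.18],
    [-0.008, 0.048, 0, -0.24],
    [-0.01, 0.06, 0, -0.3]
  ]
}}

```text
time: 9.05
ee_pos: [0.4601, 0.1852, 0.2546]
tcp_rot: [-178.2, -2.2, 20.8]
wrist_force: [0.4, 0.1, 0.1]
opening: 0.0852
grasp_force: 0.0
```

```bash
python3 -c "
from h import *
st()"
```

```text
9.05 q [  20.88   -4.16    3.45   95.35    1.82 -179.95] pos [0.4601 0.1852 0.2546] rot [-178.18   -2.25   20.82] toolz [ 0.0254  0.0436 -0.9987] F [0.37 0.11 0.15] op 0.0852 g 0.0
```

Emit:
{"method": "arm_command", "body": {
  "series": [
    [-0.017, 0.036, -0.002, 0.148],
    [-0.034, 0.072, -0.004, 0.296],
    [-0.05, 0.109, -0.005, 0.444],
    [-0.067, 0.145, -0.007, 0.592],
    [-0.084, 0.182, -0.009, 0.74]
  ]
}}

```text
time: 9.55
ee_pos: [0.4458, -0.0168, 0.2546]
tcp_rot: [-177.1, -0.4, -22.0]
wrist_force: [1.0, 0.7, 0.3]
opening: 0.0855
grasp_force: 0.0
```

```bash
python3 -c "
from h import *
st();go([.43,-.25,.25],-30)"
```

```text
9.55 q [  -3.83   -9.88   -1.69   96.9     2.61 -161.85] pos [ 0.4458 -0.0168  0.2546] rot [-177.12   -0.41  -21.95] toolz [ 0.0255  0.044  -0.9987] F [0.95 0.7  0.26] op 0.0855 g 0.0
t 9.55 pos [ 0.4458 -0.0168  0.2546] yaw -21.95 rot [-177.12   -0.41  -21.95] F [0.95 0.7  0.26] shift [ 0.0725  0.2222 -0.0061] turn 0.14 op 0.08548919989450637
```

Emit:
{"method": "arm_command", "body": {
  "series": [
    [0.006, 0.049, -0.002, 0.05],
    [0.011, 0.098, -0.004, 0.1],
    [0.017, 0.147, -0.007, 0.15],
    [0.022, 0.197, -0.01, 0.19],
    [0.028, 0.246, -0.012, 0.19]
  ]
}}

```text
time: 10.05
ee_pos: [0.3875, -0.2458, 0.2546]
tcp_rot: [-177.7, 0.1, -33.8]
wrist_force: [1.0, -0.7, 0.6]
opening: 0.0855
grasp_force: 0.0
```

Emit:
{"method": "arm_command", "body": {
  "series": [
    [0, 0.01, 0, -0.06],
    [0, 0.02, 0, -0.12],
    [0, 0.03, 0, -0.18],
    [0, 0.04, 0, -0.24],
    [0, 0.04, 0, -0.24]
  ]
}}

```text
time: 10.55
ee_pos: [0.4101, -0.1824, 0.2527]
tcp_rot: [179.8, -0.3, -23.9]
wrist_force: [-0.3, -0.4, -0.6]
opening: 0.0856
grasp_force: 0.0
```

```bash
python3 -c "
from h import *
st();go([.51,.24,.25],153)"
```

```text
10.55 q [ -23.85   -8.56   -0.72   97.53   -0.21 -179.95] pos [ 0.4101 -0.1824  0.2527] rot [179.79  -0.31 -23.9 ] toolz [ 0.0035 -0.0055 -1.    ] F [-0.28 -0.4  -0.56] op 0.0856 g 0.0
t 10.55 pos [ 0.4101 -0.1824  0.2527] yaw -23.9 rot [179.79  -0.31 -23.9 ] F [-0.28 -0.4  -0.56] shift [-0.0798 -0.4267  0.0007] turn -3.088 op 0.0856301168240381
```

Emit:
{"method": "arm_command", "body": {
  "series": [
    [-0.008, -0.043, 0, 0.11],
    [-0.016, -0.085, 0, 0.22],
    [-0.024, -0.128, 0, 0.33],
    [-0.032, -0.17, 0, 0.44],
    [-0.04, -0.213, 0, 0.55]
  ]
}}

```text
time: 11.05
ee_pos: [0.4603, 0.0287, 0.2518]
tcp_rot: [-180.0, -0.4, -55.9]
wrist_force: [0.7, -0.7, -0.2]
opening: 0.0854
grasp_force: 0.0
```

Emit:
{"method": "arm_command", "body": {
  "series": [
    [-0.029, -0.032, 0, 0.11],
    [-0.058, -0.064, 0, 0.22],
    [-0.087, -0.097, 0, 0.33],
    [-0.116, -0.129, 0, 0.44],
    [-0.145, -0.161, 0, 0.55]
  ]
}}

```text
time: 11.55
ee_pos: [0.5112, 0.2395, 0.2507]
tcp_rot: [-179.8, -0.3, -87.4]
wrist_force: [0.5, -0.6, 0.7]
opening: 0.0852
grasp_force: 0.0
```

Emit:
{"method": "arm_command", "body": {
  "series": [
    [0, 0, 0, 0.14],
    [0, 0, 0, 0.28],
    [0, 0, 0, 0.42],
    [0, 0, 0, 0.56],
    [0, 0, 0, 0.7]
  ]
}}

```text
time: 12.05
ee_pos: [0.5111, 0.2376, 0.2506]
tcp_rot: [-179.7, -0.1, -127.5]
wrist_force: [0.9, 0.2, 0.6]
opening: 0.085
grasp_force: 0.0
```

Emit:
{"method": "arm_command", "body": {
  "series": [
    [0, 0, 0, 0.14],
    [0, 0, 0, 0.28],
    [0, 0, 0, 0.42],
    [0, 0, 0, 0.56],
    [0, 0, 0, 0.7]
  ]
}}

```text
time: 12.55
ee_pos: [0.5111, 0.2375, 0.2506]
tcp_rot: [-179.7, 0.1, -167.7]
wrist_force: [0.1, -0.4, 0.2]
opening: 0.0852
grasp_force: 0.0
```

Emit:
{"method": "arm_command", "body": {
  "series": [
    [0, 0, 0, 0.14],
    [0, 0, 0, 0.28],
    [0, 0, 0, 0.42],
    [0, 0, 0, 0.56],
    [0, 0, 0, 0.7]
  ]
}}

```text
time: 13.05
ee_pos: [0.5111, 0.2376, 0.2506]
tcp_rot: [-179.8, 0.3, 152.2]
wrist_force: [-0.6, 0.1, 0.1]
opening: 0.0855
grasp_force: 0.0
```

```bash
python3 -c "
from h import *
bot.camera('top')
st()
c,K,T=cam('wrist');cv2.imwrite('pics/w1.png',c['color']);st()
for t,z in dict(key_grip=.138,key_foot=.02,insert_top=.054,pocket_mouth=.109).items():
  for r in bot.mark_of('wrist',t)[:2]: print(t,np.round(r['location'],1),round(r['confidence'],2),onz(K,T,r['location'],z).round(4))
"
```

```text
13.1 q [25.11  7.33 14.8  97.43 -0.36 53.35] pos [0.5111 0.2375 0.2506] rot [-179.81    0.31  151.76] toolz [ 0.0033 -0.0055 -1.    ] F [-0.16 -0.27 -0.56] op 0.0856 g 0.0
13.15 q [25.11  7.33 14.8  97.43 -0.37 52.66] pos [0.5111 0.2375 0.2506] rot [-179.81    0.31  152.45] toolz [ 0.0033 -0.0055 -1.    ] F [ 0.47  0.04 -0.04] op 0.0853 g 0.0
key_grip [331.8 192.1] 0.63 [0.5184 0.2467 0.138 ]
key_foot [325.2 170.3] 0.67 [0.5222 0.2418 0.02  ]
insert_top [186.9 202.6] 0.87 [0.4775 0.0992 0.054 ]
pocket_mouth [163.  217.8] 0.94 [0.4753 0.0999 0.109 ]
```

View pics/w1.png

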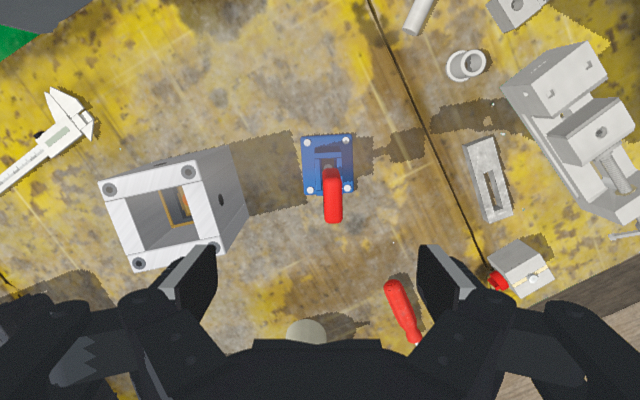

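```bash
cat >> h.py <<'E'
from scipy.optimize import minimize
def boxfit(mask,K,T,x0,sx,sy,z0,z1,S=4):
    big=cv2.resize(mask.astype(np.uint8),None,fx=S,fy=S,interpolation=cv2.INTER_LINEAR) if S>1 else mask
    def cost(v):
        x,y,a=v; a=np.radians(a); c,s=np.cos(a),np.sin(a)
        P=[proj(K,T,[x+i*sx/2*c-j*sy/2*s,y+i*sx/2*s+j*sy/2*c,z]) for i in(-1,1) for j in(-1,1) for z in(z0,z1)]
        h=cv2.convexHull(((np.array(P)+.5)*S*16).astype(np.int32))
        m=np.zeros(big.shape,np.uint8); cv2.fillConvexPoly(m,h,1,shift=4)
        return 1-(m&big).sum()/max((m|big).sum(),1)
    best=None
    for da in(-8,0,8):
        r=minimize(cost,[x0[0],x0[1],x0[2]+da],method='Nelder-Mead',options=dict(initial_simplex=[[x0[0]+a,x0[1]+b,x0[2]+da+c] for a,b,c in((0,0,0),(.006,0,0),(0,.006,0),(0,0,6))],maxiter=150))
        if best is None or r.fun<best.fun: best=r
    return best.x,best.fun
def red(img): 
    i=img.astype(int); return ((i[...,2]>90)&(i[...,2]>2.2*i[...,1])&(i[...,2]>2.2*i[...,0])).astype(np.uint8)
def pick(m,u,v):
    n,l=cv2.connectedComponents(m); return (l==l[int(v),int(u)]).astype(np.uint8)
E
python3 - <<'E'
from h import *
c,K,T=cam("wrist"); m=pick(red(c["color"]),332,200); print(m.sum())
print(boxfit(m,K,T,[.518,.246,-27],.036,.014,.116,.16))
c,K,T=cam("top"); m=pick(red(c["color"]),206,237); print(m.sum())
print(boxfit(m,K,T,[.518,.246,-27],.036,.014,.116,.16))
st()
E
```

```text
972
(array([  0.51859145,   0.24582181, -24.19234063]), np.float64(0.16605045672031316))
255369
(array([ 0.21976474,  0.66600867, -2.23659103]), np.float64(0.9984687803502617))
13.45 q [25.13  7.33 14.81 97.43 -0.37 52.43] pos [0.5111 0.2377 0.2507] rot [-179.81    0.32  152.7 ] toolz [ 0.0035 -0.0055 -1.    ] F [ 0.72 -0.4  -0.25] op 0.0853 g 0.0
```

Emit:
{"method": "arm_command", "body": {
  "series": [
    [-0.001, 0.003, 0.01, -0.02],
    [-0.002, 0.007, 0.02, -0.04],
    [-0.003, 0.0105, 0.03, -0.054],
    [-0.003, 0.0105, 0.035, -0.054],
    [-0.003, 0.0105, 0.035, -0.054]
  ]
}}

```text
time: 13.95
ee_pos: [0.5183, 0.2454, 0.2142]
tcp_rot: [-179.7, 0.2, 155.7]
wrist_force: [0.5, 0.4, -0.4]
opening: 0.0853
grasp_force: 0.0
```

Run:
```python
from h import *
st()
c,K,T=cam("wrist"); r=bot.mark_of("wrist","key_grip"); print([(x['location'],x['confidence'],onz(K,T,x['location'],.138)) for x in r])
img=c["color"]; u,v=proj(K,T,[.5186,.2458,.16]); m=red(img); print(u,v)
m=pick(m,u,v); print(m.sum())
for z0,z1 in((.116,.16),): 
  p,f=boxfit(m,K,T,[.518,.246,-25],.036,.014,z0,z1); print(p,f)
x,y,a=p;a=np.radians(a)
vis=img.copy(); cs,_=cv2.findContours(m,0,1)
b=cv2.resize(vis[int(v)-75:int(v)+75,int(u)-100:int(u)+100],None,fx=4,fy=4,interpolation=cv2.INTER_NEAREST)
o=np.array([int(u)-100,int(v)-75])
for z in(.116,.16):
  P=np.array([proj(K,T,[x+i*.018*np.cos(a)-j*.007*np.sin(a),y+i*.018*np.sin(a)+j*.007*np.cos(a),z]) for i,j in((-1,-1),(1,-1),(1,1),(-1,1))])
  cv2.polylines(b,[((P+.5-o)*4).astype(int)],True,(255,255,0) if z>.15 else (0,255,0),1)
cv2.imwrite("pics/w2.png",b)
```

```text
13.95 q [25.52  7.99 11.47 93.55 -0.37 49.82] pos [0.5183 0.2454 0.2142] rot [-179.7     0.23  155.69] toolz [ 0.0016 -0.0064 -1.    ] F [ 0.48  0.41 -0.44] op 0.0853 g 0.0
[([317.4, 204.1], 0.83, array([0.51901062, 0.24496469, 0.138     ]))]
318.31238746411526 213.33200011982746
1319
[  0.5183174    0.24624413 -24.69434281] 0.17508697027197972
```

View pics/w2.png

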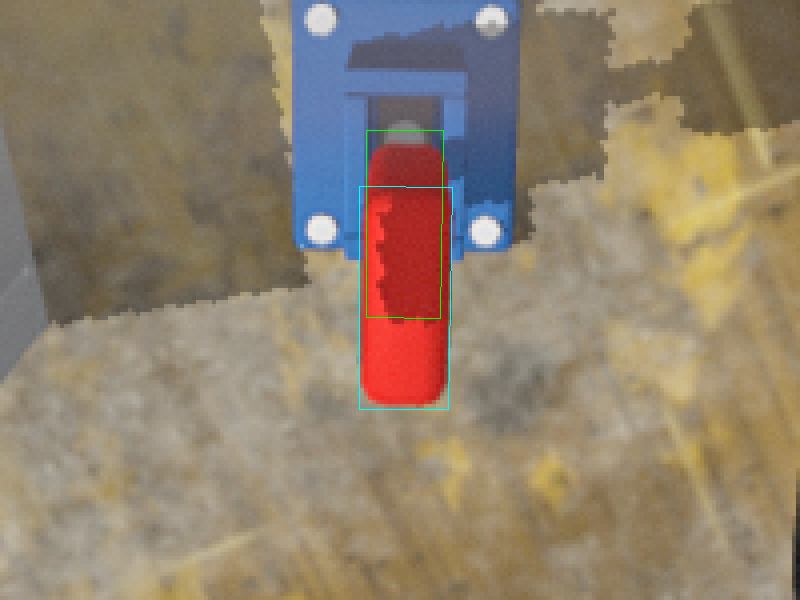

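Emit:
{"method": "arm_command", "body": {
  "series": [
    [0.0005, 0.001, 0.025, 0],
    [0.0005, 0.001, 0.05, 0],
    [0.0005, 0.001, 0.07, 0],
    [0.0005, 0.001, 0.085, 0],
    [0.0005, 0.001, 0.092, 0]
  ]
}}

```text
time: 14.55
ee_pos: [0.5187, 0.2459, 0.1227]
tcp_rot: [-179.8, 0.3, 155.7]
wrist_force: [-0.2, -0.4, -0.9]
opening: 0.0854
grasp_force: 0.0
```

Emit:
{"method": "arm_command", "body": {
  "series": [
    [0, 0, 0, 0],
    [0, 0, 0, 0],
    [0, 0, 0, 0],
    [0, 0, 0, 0],
    [0, 0, 0, 0]
  ],
  "hand": 0.005,
  "grip_force": 50
}}

```text
time: 15.05
ee_pos: [0.5193, 0.2463, 0.1243]
tcp_rot: [-179.8, 0.3, 155.7]
wrist_force: [0.3, 1.0, 5.2]
opening: 0.0133
grasp_force: 49.9
```

```bash
python3 -c "
from h import *
st();print(bot.get_obs()['torque'])"
```

```text
15.05 q [25.55  7.44  0.92 83.38 -0.37 49.87] pos [0.5193 0.2463 0.1243] rot [-179.84    0.35  155.68] toolz [ 0.0044 -0.005  -1.    ] F [0.29 1.   5.23] op 0.0133 g 49.9
[ 0.25466141 -0.20653067 -0.0500187 ]
```

Emit:
{"method": "arm_command", "body": {
  "series": [
    [0, 0, -0.005, 0],
    [0, 0, -0.02, 0],
    [0, 0, -0.045, 0],
    [0, 0, -0.075, 0],
    [0, 0, -0.105, 0]
  ]
}}

```text
time: 15.55
ee_pos: [0.5184, 0.2466, 0.2309]
tcp_rot: [-179.8, 0.3, 155.7]
wrist_force: [-0.0, 0.5, -0.1]
opening: 0.0133
grasp_force: 48.8
```

Emit:
{"method": "arm_command", "body": {
  "series": [
    [0.004, -0.02, -0.01, 0],
    [0.004, -0.04, -0.014, 0],
    [0.004, -0.065, -0.014, 0],
    [0.004, -0.08, -0.014, 0],
    [0.004, -0.08, -0.014, 0]
  ]
}}

```text
time: 16.05
ee_pos: [0.4816, 0.1744, 0.2442]
tcp_rot: [-179.8, 0.4, 155.6]
wrist_force: [1.4, 1.1, -0.7]
opening: 0.0133
grasp_force: 49.1
```

Run:
```python
from h import *
st()
c,K,T=cam("wrist"); cv2.imwrite("pics/w3.png",c["color"]);np.savez("pics/w3.npz",K=K,T=T)
for t,z in dict(insert_top=.054,pocket_mouth=.109,block=0,key_foot=.125).items():
  for r in bot.mark_of('wrist',t)[:2]: print(t,np.round(r['location'],1),round(r['confidence'],2),onz(K,T,r['location'],z).round(4))
st()
```

```text
16.05 q [ 2.011e+01 -8.000e-02  6.280e+00  9.621e+01 -3.700e-01  4.451e+01] pos [0.4816 0.1744 0.2442] rot [-179.85    0.37  155.6 ] toolz [ 0.0048 -0.0051 -1.    ] F [ 1.39  1.09 -0.75] op 0.0133 g 49.1
insert_top [249.8 195. ] 0.63 [0.4765 0.1005 0.054 ]
pocket_mouth [236.9 208.9] 0.56 [0.474  0.1012 0.109 ]
block [255.4 185.2] 0.83 [0.4774 0.0957 0.    ]
key_foot [316.  195.4] 0.63 [0.4873 0.1707 0.125 ]
16.3 q [20.26  0.14  6.34 96.14 -0.35 44.55] pos [0.4822 0.1761 0.2427] rot [-179.79    0.29  155.71] toolz [ 0.0031 -0.0055 -1.    ] F [ 0.72 -0.33 -1.09] op 0.0137 g 49.1
```

View pics/w3.png

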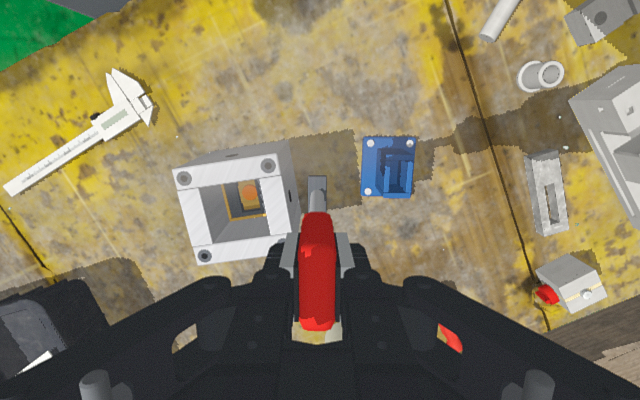

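```bash
cat >> h.py <<'E'
def white(img,th): 
    i=img.astype(int); return ((i.min(2)>th)&(i.max(2)-i.min(2)<40)).astype(np.uint8)
def blockfit(img,K,T,th):
    u,v=proj(K,T,[.475,.098,.109]); m=white(img,th)
    w=np.zeros_like(m); P=np.array([proj(K,T,[.475+a,.098+b,.109]) for a in(-.065,.065) for b in(-.065,.065)]).astype(np.int32)
    cv2.fillConvexPoly(w,cv2.convexHull(P),1); m=m&w
    m=cv2.morphologyEx(m,cv2.MORPH_OPEN,np.ones((3,3),np.uint8))
    n,l,s,_=cv2.connectedComponentsWithStats(m); k=1+np.argmax(s[1:,4]); m=(l==k).astype(np.uint8)
    h=cv2.convexHull(cv2.findNonZero(m)); f=np.zeros_like(m); cv2.fillConvexPoly(f,h,1)
    return boxfit(f,K,T,[.475,.098,-15],.092,.092,.109,.109),f
E
python3 - <<'E'
from h import *
st()
c,K,T=cam("wrist"); img=c["color"]; cv2.imwrite("pics/w4.png",img)
for th in(130,150,170):
  r,f=blockfit(img,K,T,th); print(th,r)
def over(img,p,K,T,z,c):
  x,y,a=p;a=np.radians(a)
  for s in(.092,.053):
    P=np.array([proj(K,T,[x+s/2*(i*np.cos(a)-j*np.sin(a)),y+s/2*(i*np.sin(a)+j*np.cos(a)),z]) for i,j in((-1,-1),(1,-1),(1,1),(-1,1))])
    cv2.polylines(img,[((P+.5)*4).astype(int)],True,c,1)
b=cv2.resize(img,None,fx=4,fy=4); over(b,r[0],K,T,.109,(0,0,255))
A=b[500:1100,600:1250]; 
c,K,T=cam("top"); im=cv2.imread("pics/top0.png")
for th in(130,150,170):
  r,f=blockfit(im,K,T,th); print(th,r)
cv2.imwrite("pics/w4c.png",A)
for n in("wrist","top"):
  pass
st()
E
```

```text
16.3 q [20.26  0.14  6.34 96.14 -0.35 44.55] pos [0.4822 0.1761 0.2427] rot [-179.79    0.29  155.71] toolz [ 0.0031 -0.0055 -1.    ] F [ 0.72 -0.33 -1.09] op 0.0137 g 49.1
130 (array([0.46070015, 0.09801969, 2.0848346 ]), np.float64(0.2619712813785603))
150 (array([  0.47545278,   0.09826728, -15.45366574]), np.float64(0.03800743975416465))
170 (array([  0.47549792,   0.09821371, -15.72171761]), np.float64(0.0513891463527667))
130 (array([  0.47467995,   0.09559351, -15.23034876]), np.float64(0.07678696501640436))
150 (array([  0.47584942,   0.0974311 , -14.06887102]), np.float64(0.08339127076091157))
170 (array([  0.47616595,   0.09770889, -15.28646551]), np.float64(0.1024598254826865))
16.4 q [20.26  0.14  6.32 96.14 -0.36 44.54] pos [0.4821 0.176  0.2426] rot [-179.78    0.29  155.72] toolz [ 0.003  -0.0056 -1.    ] F [ 0.2  -0.09 -0.14] op 0.0137 g 49.1
```

View pics/w4c.png

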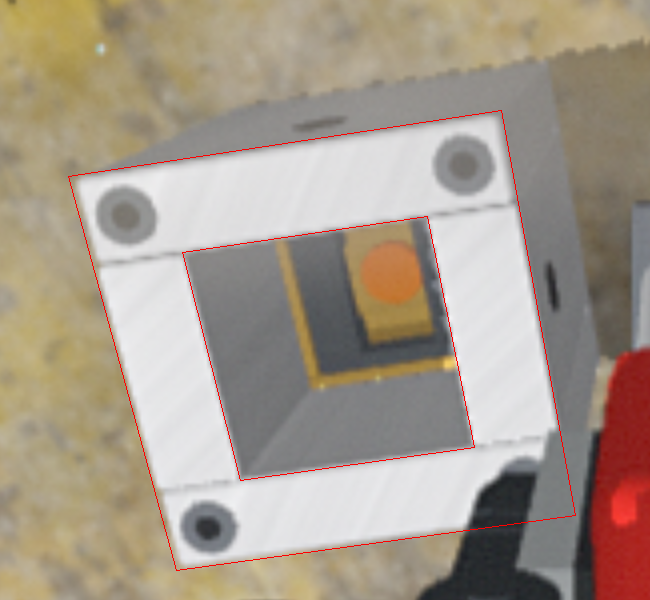

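Run:
```python
from h import *
st(); o=bot.get_obs()
c,K,T=cam("wrist"); img=c["color"]
M=R.from_euler('xyz',o["tcp_rot"],degrees=True).as_matrix(); p0=np.array(o["ee_pos"])
Z=.1043
S=5; u0,v0,u1,v1=255,150,375,345
b=cv2.resize(img[v0:v1,u0:u1],None,fx=S,fy=S)
b=b[:600] if False else b
def box(z0,z1,sx,sy,col):
  for z in(z0,z1):
    P=np.array([proj(K,T,p0+M@[i*sx/2,j*sy/2,Z-z]) for i,j in((-1,-1),(1,-1),(1,1),(-1,1))])
    cv2.polylines(b,[((P+.5-[u0,v0])*S).astype(int)],True,col,1)
box(0,.008,.030,.014,(0,255,0)); box(.096,.140,.036,.014,(255,255,0))
cv2.imwrite("pics/w5.png",cv2.resize(b,None,fx=.61,fy=.61) if b.shape[0]>600 else b)
m=pick(red(img),317,240)
# handle fit in tool frame
T2=np.eye(4);T2[:3,:3]=M;T2[:3,3]=p0;Tc=np.linalg.inv(T2)@T
print(m.sum(),boxfit(m,K,Tc,[0,0,0],.036,.014,Z-.140,Z-.096))
```

```text
16.4 q [20.26  0.14  6.32 96.14 -0.36 44.54] pos [0.4821 0.176  0.2426] rot [-179.78    0.29  155.72] toolz [ 0.003  -0.0056 -1.    ] F [ 0.2  -0.09 -0.14] op 0.0137 g 49.1
4095 (array([-1.09371507e-03, -9.67315731e-05, -9.25608015e-01]), np.float64(0.18190162450334457))
```

View pics/w5.png

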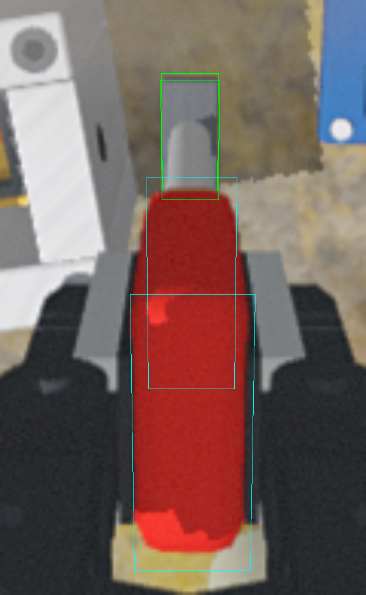

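Run:
```python
from h import *
c,K,T=cam("wrist")
a=np.radians(-15.5); Rb=np.array([[np.cos(a),np.sin(a)],[-np.sin(a),np.cos(a)]])
for p in((316,389),(322,374),(278,240),(455,371),(372,345),(437,332),(345,237)):
  w=onz(K,T,((600+p[0])/4-.5,(500+p[1])/4-.5),.054); print(p,(Rb@(w[:2]-[.4755,.0982])*1000).round(1))
st();go([.4735,.0993,.25],164.5)
```

```text
(316, 389) [ 25.  -23.7]
(322, 374) [ 21.2 -21.3]
(278, 240) [-15.7 -24.4]
(455, 371) [25.6 13.3]
(372, 345) [15.4 -6.7]
(437, 332) [14.5 10.7]
(345, 237) [-13.9  -7.4]
16.5 q [20.24  0.12  6.31 96.14 -0.36 44.53] pos [0.4821 0.1759 0.2427] rot [-179.78    0.29  155.71] toolz [ 0.003  -0.0056 -1.    ] F [ 0.3  -0.32 -0.62] op 0.0135 g 49.1
t 16.5 pos [0.4821 0.1759 0.2427] yaw 155.71 rot [-179.78    0.29  155.71] F [ 0.3  -0.32 -0.62] shift [-0.0237 -0.0733 -0.0069] turn -0.153 op 0.013515042763042138
```

Emit:
{"method": "arm_command", "body": {
  "series": [
    [-0.006, -0.018, 0, -0.04],
    [-0.012, -0.036, 0, -0.08],
    [-0.018, -0.055, 0, -0.12],
    [-0.0237, -0.0725, 0, -0.153],
    [-0.0237, -0.0725, 0, -0.153]
  ]
}}

```text
time: 17.0
ee_pos: [0.4736, 0.0984, 0.2435]
tcp_rot: [-179.7, 0.3, 164.4]
wrist_force: [-0.3, 0.9, -1.0]
opening: 0.0137
grasp_force: 49.1
```

Run:
```python
from h import *
cam("top");cam("top")
st();go([.4738,.1000,.16],164.5)
c,K,T=cam("wrist");cv2.imwrite("pics/w6.png",c["color"])
for t,z in dict(insert_top=.054,pocket_mouth=.109,key_foot=.138).items():
  for r in bot.mark_of('wrist',t)[:2]: print(t,np.round(r['location'],1),round(r['confidence'],2),onz(K,T,r['location'],z).round(4))
for th in(150,170): print(blockfit(c["color"],K,T,th)[0])
fs=[bot.get_obs()['wrist_force'] for _ in range(3)];print(fs)
```

```text
17.1 q [12.09 -3.88  2.5  96.24 -0.34 27.72] pos [0.4738 0.0998 0.2433] rot [-179.77    0.28  164.37] toolz [ 0.0036 -0.0052 -1.    ] F [-0.21  0.53 -1.71] op 0.0136 g 49.1
t 17.1 pos [0.4738 0.0998 0.2433] yaw 164.37 rot [-179.77    0.28  164.37] F [-0.21  0.53 -1.71] shift [0.0005 0.0006 0.0833] turn -0.002 op 0.013555824950527285
insert_top [315.8 172. ] 0.97 [0.4746 0.0977 0.054 ]
pocket_mouth [317.9 182.4] 0.81 [0.4731 0.1002 0.109 ]
key_foot [319.7 194.2] 0.75 [0.4759 0.1008 0.138 ]
(array([  0.47588943,   0.09718654, -15.67188831]), np.float64(0.019038643816662537))
(array([  0.47590427,   0.09720951, -15.61986618]), np.float64(0.2132653895413794))
[array([ 0.02371265,  0.05144273, -1.11175408]), array([ 0.02371265,  0.05144273, -1.11175408]), array([ 0.02371265,  0.05144273, -1.11175408])]
```

Run:
```python
from h import *
c,K,T=cam("wrist"); img=c["color"]; o=bot.get_obs()
M=R.from_euler('xyz',o["tcp_rot"],degrees=True).as_matrix(); p0=np.array(o["ee_pos"])
S=6;u0,v0,u1,v1=255,105,380,205
b=cv2.resize(img[v0:v1,u0:u1],None,fx=S,fy=S,interpolation=cv2.INTER_CUBIC)
def poly(P,col): cv2.polylines(b,[((np.array([proj(K,T,p) for p in P])+.5-[u0,v0])*S).astype(int)],True,col,1)
q=((-1,-1),(1,-1),(1,1),(-1,1))
for z in(0,.008): poly([p0+M@[-.0018+i*.015,j*.007,.1043-z] for i,j in q],(0,255,0))
a=np.radians(-15.6);X=np.array([np.cos(a),np.sin(a),0]);Y=np.array([-np.sin(a),np.cos(a),0]);C=np.array([.4759,.0972,0])
poly([C+[0,0,.109]+i*.0265*X+j*.0265*Y for i,j in q],(0,0,255))
poly([C+[0,0,.054]+i*.025*X+j*.025*Y for i,j in q],(255,0,255))
poly([C+[0,0,.045]+i*.018*X+j*.010*Y for i,j in q],(255,255,0))
cv2.imwrite("pics/w7.png",b); print(((p0+M@[-.0018,0,.1043])-C)@np.c_[X,Y])
```

```text
[-0.00064329  0.0019408 ]
```

View pics/w7.png

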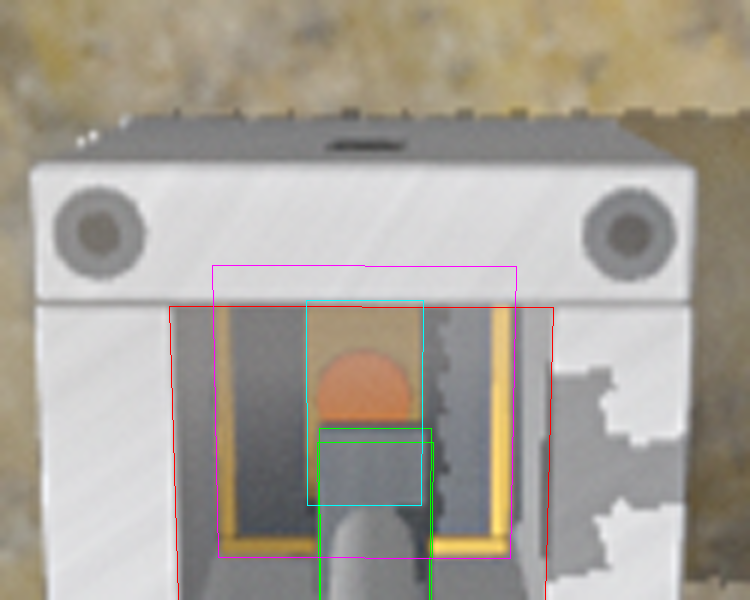

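Emit:
{"method": "arm_command", "body": {
  "series": [
    [-0.0005, -0.0015, 0.005, 0],
    [-0.0005, -0.0015, 0.02, 0],
    [-0.0005, -0.0015, 0.04, 0],
    [-0.0005, -0.0015, 0.06, 0],
    [-0.0005, -0.0015, 0.075, 0]
  ]
}}

```text
time: 17.85
ee_pos: [0.4736, 0.0977, 0.1666]
tcp_rot: [-179.7, 0.2, 164.5]
wrist_force: [-0.4, 0.2, -1.0]
opening: 0.0134
grasp_force: 49.2
```

Emit:
{"method": "arm_command", "body": {
  "series": [
    [0, 0, 0.002, 0],
    [0, 0, 0.004, 0],
    [0, 0, 0.006, 0],
    [0, 0, 0.008, 0],
    [0, 0, 0.01, 0]
  ]
}}

```text
time: 18.35
ee_pos: [0.4744, 0.0977, 0.1587]
tcp_rot: [-179.8, 0.3, 164.5]
wrist_force: [0.6, -0.6, -1.9]
opening: 0.0136
grasp_force: 49.1
```

Run:
```python
from h import *
st();bot.camera("top");bot.camera("top");st()
```

```text
18.35 q [11.84 -5.05 -7.99 86.89 -0.35 27.39] pos [0.4744 0.0977 0.1587] rot [-179.77    0.32  164.45] toolz [ 0.0043 -0.0053 -1.    ] F [ 0.57 -0.59 -1.87] op 0.0136 g 49.1
18.45 q [11.84 -5.04 -8.01 86.89 -0.35 27.39] pos [0.4741 0.0976 0.1583] rot [-179.76    0.28  164.45] toolz [ 0.0036 -0.0054 -1.    ] F [ 0.48  0.28 -0.48] op 0.013 g 49.1
```

Emit:
{"method": "arm_command", "body": {
  "series": [
    [0, 0, 0.002, 0],
    [0, 0, 0.004, 0],
    [0, 0, 0.006, 0],
    [0, 0, 0.008, 0],
    [0, 0, 0.009, 0]
  ]
}}

```text
time: 18.95
ee_pos: [0.474, 0.0975, 0.149]
tcp_rot: [-179.7, 0.3, 164.4]
wrist_force: [0.3, 0.9, -0.7]
opening: 0.0136
grasp_force: 49.1
```

Emit:
{"method": "arm_command", "body": {
  "series": [
    [0, 0, 0.001, 0],
    [0, 0, 0.002, 0],
    [0, 0, 0.003, 0],
    [0, 0, 0.004, 0],
    [0, 0, 0.004, 0]
  ]
}}

```text
time: 19.45
ee_pos: [0.4742, 0.0976, 0.1455]
tcp_rot: [-179.8, 0.3, 164.5]
wrist_force: [0.3, -0.4, 1.6]
opening: 0.0134
grasp_force: 49.5
```

Run:
```python
from h import *
st();bot.camera("top");bot.camera("top");st();bot.camera("top");st()
```

```text
19.45 q [11.83 -5.06 -9.45 85.46 -0.35 27.38] pos [0.4742 0.0976 0.1455] rot [-179.76    0.29  164.45] toolz [ 0.0038 -0.0054 -1.    ] F [ 0.31 -0.42  1.58] op 0.0134 g 49.5
19.55 q [11.83 -5.06 -9.44 85.47 -0.35 27.38] pos [0.4742 0.0976 0.1455] rot [-179.76    0.29  164.45] toolz [ 0.0038 -0.0054 -1.    ] F [-1.34 -0.29  0.81] op 0.0134 g 49.5
19.6 q [11.83 -5.06 -9.44 85.47 -0.35 27.38] pos [0.4742 0.0976 0.1456] rot [-179.76    0.3   164.45] toolz [ 0.0038 -0.0054 -1.    ] F [-0.6   0.06  1.98] op 0.0136 g 49.5
```

Emit:
{"method": "arm_command", "body": {
  "series": [
    [0, 0, 0.0005, 0],
    [0, 0, 0.001, 0],
    [0, 0, 0.0015, 0],
    [0, 0, 0.002, 0],
    [0, 0, 0.002, 0]
  ]
}}

```text
time: 20.1
ee_pos: [0.4742, 0.0975, 0.1435]
tcp_rot: [-179.8, 0.3, 164.4]
wrist_force: [0.1, 0.7, 3.9]
opening: 0.0137
grasp_force: 49.8
```

Run:
```python
from h import *
F=[]
for _ in range(4): st();F.append(bot.get_obs()['wrist_force']);bot.camera("top")
print(np.mean(F,0))
```

```text
20.1 q [11.83 -5.05 -9.66 85.24 -0.35 27.38] pos [0.4742 0.0975 0.1435] rot [-179.76    0.29  164.44] toolz [ 0.0038 -0.0054 -1.    ] F [0.06 0.66 3.95] op 0.0137 g 49.8
20.15 q [11.83 -5.05 -9.66 85.24 -0.35 27.38] pos [0.4742 0.0976 0.1435] rot [-179.76    0.29  164.45] toolz [ 0.0038 -0.0054 -1.    ] F [-1.04 -0.49  3.77] op 0.0134 g 49.8
20.2 q [11.83 -5.05 -9.66 85.24 -0.35 27.38] pos [0.4742 0.0975 0.1435] rot [-179.76    0.29  164.45] toolz [ 0.0038 -0.0054 -1.    ] F [-1.01 -0.4   3.19] op 0.0134 g 49.8
20.25 q [11.83 -5.05 -9.66 85.24 -0.35 27.38] pos [0.4742 0.0976 0.1434] rot [-179.76    0.29  164.45] toolz [ 0.0037 -0.0054 -1.    ] F [-0.3   0.97  4.63] op 0.0136 g 49.8
[-0.57196083  0.18346092  3.8848487 ]
```

Emit:
{"method": "arm_command", "body": {
  "series": [
    [0, 0, 0.0015, 0],
    [0, 0, 0.003, 0],
    [0, 0, 0.0045, 0],
    [0, 0, 0.0055, 0],
    [0, 0, 0.006, 0]
  ]
}}

```text
time: 20.8
ee_pos: [0.4744, 0.0975, 0.138]
tcp_rot: [-179.8, 0.3, 164.4]
wrist_force: [-2.4, -1.2, 11.0]
opening: 0.0135
grasp_force: 50.9
```

Run:
```python
from h import *
F=[]
for _ in range(5): F.append(bot.get_obs()['wrist_force']);bot.camera("top")
st();print(np.mean(F,0))
```

```text
21.05 q [ 11.83  -5.07 -10.26  84.61  -0.35  27.38] pos [0.4744 0.0975 0.1382] rot [-179.78    0.34  164.45] toolz [ 0.0047 -0.0053 -1.    ] F [-2.89 -0.53 10.8 ] op 0.0134 g 50.9
[-2.06732463 -0.46100673 10.62524019]
```

Emit:
{"method": "arm_command", "body": {
  "series": [
    [0, 0, 0.0005, 0],
    [0, 0, 0.001, 0],
    [0, 0, 0.001, 0],
    [0, 0, 0.001, 0.05],
    [0, 0, 0.001, 0.1]
  ]
}}

```text
time: 21.55
ee_pos: [0.4745, 0.0976, 0.1373]
tcp_rot: [-179.8, 0.4, 158.6]
wrist_force: [-1.3, 0.6, 11.9]
opening: 0.0134
grasp_force: 51.0
```

Run:
```python
from h import *
F=[];Q=[]
for _ in range(4): o=bot.get_obs();F.append(o['wrist_force']);Q.append(o['torque']);bot.camera("top")
st();print(np.mean(F,0),np.mean(Q,0))
```

```text
21.75 q [ 11.83  -5.07 -10.35  84.49  -0.34  33.11] pos [0.4745 0.0976 0.1374] rot [-179.84    0.38  158.72] toolz [ 0.0051 -0.0051 -1.    ] F [-1.99  0.43 11.92] op 0.0137 g 51.0
[-1.68484182  0.23329045 11.6798773 ] [-0.08681758  0.51499841  0.01109794]
```

Emit:
{"method": "arm_command", "body": {
  "series": [
    [0, 0, 0, 0.06],
    [0, 0, 0, 0.12],
    [0, 0, 0, 0.18],
    [0, 0, 0, 0.24],
    [0, 0, 0, 0.3]
  ]
}}

```text
time: 22.25
ee_pos: [0.4747, 0.0976, 0.1375]
tcp_rot: [-180.0, 0.4, 141.4]
wrist_force: [-0.5, 0.3, 12.1]
opening: 0.0133
grasp_force: 51.0
```

Run:
```python
from h import *
F=[];Q=[]
for _ in range(4): o=bot.get_obs();F.append(o['wrist_force']);Q.append(o['torque']);bot.camera("top")
st();print(np.mean(F,0),np.mean(Q,0))
```

```text
22.45 q [ 11.83  -5.08 -10.35  84.47  -0.34  50.3 ] pos [0.4747 0.0977 0.1374] rot [-179.98    0.43  141.53] toolz [ 0.0056 -0.005  -1.    ] F [-0.97 -0.19 11.84] op 0.0135 g 51.0
[-0.96169671 -0.22661663 11.60065161] [-0.03457877  0.24991455  0.00817935]
```

Emit:
{"method": "arm_command", "body": {
  "series": [
    [0, 0.0002, 0, 0.12],
    [0, 0.0004, 0, 0.24],
    [0, 0.0006, 0, 0.36],
    [0, 0.0008, 0, 0.48],
    [0, 0.0008, 0, 0.6]
  ]
}}

```text
time: 22.95
ee_pos: [0.4753, 0.0981, 0.1375]
tcp_rot: [179.8, 0.4, 106.9]
wrist_force: [-1.2, -0.5, 11.7]
opening: 0.0135
grasp_force: 51.0
```

Emit:
{"method": "arm_command", "body": {
  "series": [
    [0, 0, 0, 0.12],
    [0, 0, 0, 0.24],
    [0, 0, 0, 0.36],
    [0, 0, 0, 0.48],
    [0, 0, 0, 0.571]
  ]
}}

```text
time: 23.45
ee_pos: [0.4755, 0.0982, 0.1375]
tcp_rot: [179.6, 0.2, 74.2]
wrist_force: [0.3, -0.1, 11.3]
opening: 0.0136
grasp_force: 51.0
```

Run:
```python
from h import *
F=[];Q=[]
for _ in range(4): o=bot.get_obs();F.append(o['wrist_force']);Q.append(o['torque']);bot.camera("top")
st();print(np.mean(F,0),np.mean(Q,0))
```

```text
23.65 q [ 11.88  -4.99 -10.26  84.45  -0.36 117.46] pos [0.4754 0.0982 0.1375] rot [179.59   0.19  74.42] toolz [ 0.0061 -0.0051 -1.    ] F [ 0.61 -0.54 10.62] op 0.0136 g 51.0
[-0.01345973 -0.87695007 11.67551698] [-0.17337191  0.02000924 -0.01469064]
```

Emit:
{"method": "arm_command", "body": {
  "series": [
    [0, 0, -0.001, 0],
    [0, 0, -0.002, 0],
    [0, 0, -0.003, 0],
    [0, 0, -0.004, 0],
    [0, 0, -0.005, 0]
  ]
}}

```text
time: 24.15
ee_pos: [0.4753, 0.0982, 0.1419]
tcp_rot: [179.6, 0.2, 74.4]
wrist_force: [1.1, -0.1, 0.7]
opening: 0.0134
grasp_force: 49.3
```

Run:
```python
from h import *
F=[];Q=[]
for _ in range(4): o=bot.get_obs();F.append(o['wrist_force']);Q.append(o['torque']);bot.camera("top")
st();print(np.mean(F,0),np.mean(Q,0))
```

```text
24.35 q [ 11.88  -4.97  -9.77  84.97  -0.36 117.45] pos [0.4753 0.0982 0.1417] rot [179.63   0.22  74.43] toolz [ 0.0051 -0.0054 -1.    ] F [ 1.54 -0.67  6.35] op 0.0136 g 50.1
[ 1.64686443 -0.23146131  4.92722945] [-0.04117933 -0.46553995 -0.01265725]
```

Emit:
{"method": "arm_command", "body": {
  "series": [
    [0, 0, -0.001, 0],
    [0, 0, -0.002, 0],
    [0, 0, -0.003, 0],
    [0, 0, -0.005, 0],
    [0, 0, -0.007, 0]
  ]
}}

```text
time: 24.85
ee_pos: [0.4743, 0.0981, 0.148]
tcp_rot: [179.8, 0.3, 74.4]
wrist_force: [0.6, -0.8, -4.0]
opening: 0.0132
grasp_force: 48.8
```

Run:
```python
from h import *
F=[];Q=[]
for _ in range(4): o=bot.get_obs();F.append(o['wrist_force']);Q.append(o['torque']);bot.camera("top")
st();print(np.mean(F,0),np.mean(Q,0))
```

```text
25.05 q [ 11.89  -4.97  -9.05  85.8   -0.34 117.45] pos [0.4745 0.0982 0.1483] rot [179.74   0.25  74.44] toolz [ 0.0031 -0.0054 -1.    ] F [-0.7  -0.04 -2.62] op 0.0133 g 48.9
[ 0.06228721 -0.37219028 -3.88207849] [-0.00387728 -0.00803793 -0.01553536]
```

Emit:
{"method": "arm_command", "body": {
  "series": [
    [0, 0, -0.006, 0],
    [0, 0, -0.016, 0],
    [0, 0, -0.028, 0],
    [-0.0002, 0.0002, -0.04, 0],
    [-0.0002, 0.0002, -0.05, 0]
  ]
}}

```text
time: 25.55
ee_pos: [0.4748, 0.0983, 0.2]
tcp_rot: [179.7, 0.2, 74.4]
wrist_force: [1.2, 1.5, -3.9]
opening: 0.0133
grasp_force: 49.0
```

Run:
```python
from h import *
st();bot.camera("top");st()
```

```text
25.55 q [ 11.9   -4.67  -3.06  91.41  -0.34 117.46] pos [0.4748 0.0983 0.2   ] rot [179.67   0.21  74.44] toolz [ 0.0046 -0.0051 -1.    ] F [ 1.21  1.51 -3.93] op 0.0133 g 49.0
25.6 q [ 11.9   -4.7   -2.94  91.46  -0.34 117.46] pos [0.4752 0.0984 0.2014] rot [1.7957e+02 1.6000e-01 7.4440e+01] toolz [ 0.0064 -0.0047 -1.    ] F [-0.34  0.98 -1.42] op 0.0132 g 48.9
```

Emit:
{"method": "arm_command", "body": {
  "series": [
    [0, 0, -0.008, 0],
    [0, 0, -0.02, 0],
    [-0.0003, 0.0003, -0.036, 0],
    [-0.0003, 0.0003, -0.055, 0],
    [-0.0003, 0.0003, -0.072, 0]
  ]
}}

```text
time: 26.1
ee_pos: [0.4744, 0.0982, 0.2717]
tcp_rot: [179.7, 0.2, 74.4]
wrist_force: [0.7, -0.9, -3.7]
opening: 0.0133
grasp_force: 49.0
```

Run:
```python
from h import *
F=[]
for _ in range(3): o=bot.get_obs();F.append(o['wrist_force']);bot.camera("top")
st();print(np.mean(F,0))
c,K,T=cam("scene");cv2.imwrite("pics/s2.png",cv2.resize(c["color"][60:360,180:500],None,fx=2,fy=2))
for t,z in dict(bin=0,insert_top=.181).items():
  for r in bot.mark_of('scene',t)[:1]: print(t,r['location'],r['confidence'],onz(K,T,r['location'],z))
# bin from top rim
im=cv2.imread("pics/top0.png");cv2.imwrite("pics/binc.png",cv2.resize(im[120:300,340:520],None,fx=3,fy=3))
c,K,T=cam("top")
for z in(.003,.082): print(z,[onz(K,T,p,z).round(3)[:2].tolist() for p in((415,205),(340,120),(520,300))])
```

```text
26.25 q [ 11.9   -3.06   6.42  99.25  -0.35 117.46] pos [0.4749 0.0983 0.2713] rot [179.64   0.2   74.44] toolz [ 0.0051 -0.0051 -1.    ] F [-0.31 -0.43 -4.23] op 0.0133 g 49.0
[-0.43175307 -0.27733035 -3.02541722]
bin [371.4, 183.6] 0.95 [ 0.5813029  -0.26647591  0.        ]
insert_top [345.2, 197.2] 0.85 [0.47659138 0.09846252 0.181     ]
0.003 [[0.605, -0.266], [0.844, -0.076], [0.353, -0.518]]
0.082 [[0.592, -0.247], [0.815, -0.07], [0.358, -0.482]]
```

View pics/s2.png

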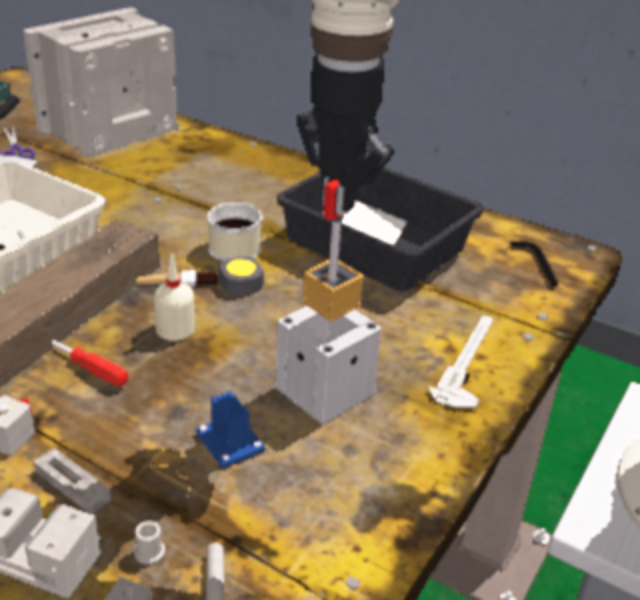

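View pics/binc.png

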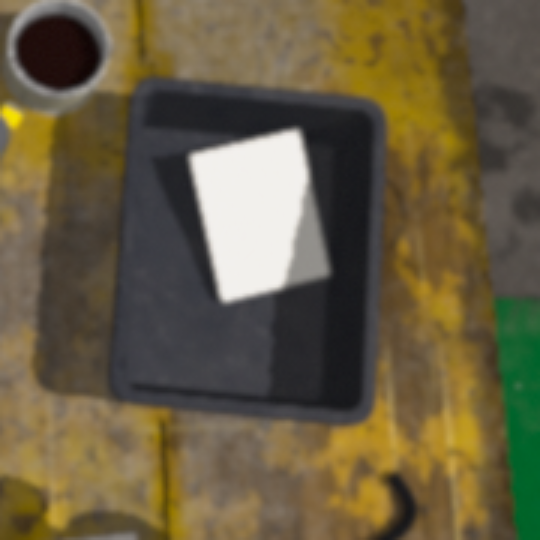

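Run:
```python
from h import *
c,K,T=cam("top")
g=lambda u,v,z:onz(K,T,(340+u/3-.3,120+v/3-.3),z)
C=np.array([g(*p,.082) for p in((135,80),(385,100),(370,420),(115,400))]);ctr=C.mean(0);print(C.round(3),ctr)
d=C[0]-C[3]+C[1]-C[2];a=np.arctan2(d[1],d[0]);print(np.degrees(a),np.linalg.norm(C[0]-C[3]),np.linalg.norm(C[0]-C[1]))
for p in((190,345),(200,345),(200,335),(220,300),(215,340),(330,272),(130,390)):
  w=g(*p,.003);v=w[:2]-ctr[:2];print(p,w.round(3),(v@[np.cos(a),np.sin(a)]).round(3),(v@[-np.sin(a),np.cos(a)]).round(3))
go([.53,-.23,.27])
```

```text
[[ 0.743 -0.18   0.082]
 [ 0.721 -0.388  0.082]
 [ 0.456 -0.354  0.082]
 [ 0.477 -0.15   0.082]] [ 0.59921358 -0.26803725  0.082     ]
-6.866403533438144 0.2677241359150294 0.20958076216490698
(190, 345) [ 0.527 -0.23   0.003] -0.076 0.029
(200, 345) [ 0.527 -0.238  0.003] -0.075 0.021
(200, 335) [ 0.535 -0.239  0.003] -0.067 0.021
(220, 300) [ 0.566 -0.258  0.003] -0.034 0.006
(215, 340) [ 0.531 -0.252  0.003] -0.07 0.008
(330, 272) [ 0.588 -0.357  0.003] -0.0 -0.089
(130, 390) [ 0.489 -0.176  0.003] -0.12 0.079
t 26.5 pos [0.4742 0.0982 0.2694] yaw 74.44 rot [179.8    0.29  74.44] F [ 0.54 -0.17 -2.91] shift [-0.3012  0.1418  0.0014] turn 0.0 op 0.013419020219774131
```

Emit:
{"method": "arm_command", "body": {
  "series": [
    [-0.015, 0.007, 0, 0],
    [-0.045, 0.021, 0, 0],
    [-0.085, 0.039, 0, 0],
    [-0.125, 0.057, 0.001, 0],
    [-0.165, 0.075, 0.001, 0]
  ]
}}

```text
time: 27.0
ee_pos: [0.5023, -0.0824, 0.2698]
tcp_rot: [179.8, 0.3, 74.5]
wrist_force: [1.4, 0.3, -4.1]
opening: 0.0132
grasp_force: 49.0
```

Emit:
{"method": "arm_command", "body": {
  "series": [
    [-0.04, 0.018, 0, 0],
    [-0.08, 0.037, 0, 0],
    [-0.11, 0.051, 0.001, 0],
    [-0.13, 0.06, 0.001, 0],
    [-0.139, 0.064, 0.001, 0]
  ]
}}

```text
time: 27.5
ee_pos: [0.5267, -0.2338, 0.2691]
tcp_rot: [179.8, 0.3, 74.3]
wrist_force: [-0.5, 0.9, -3.9]
opening: 0.0134
grasp_force: 49.0
```

Run:
```python
from h import *
bot.camera("top");st();go([.527,-.232,.27])
c,K,T=cam("scene")
for t in("insert_top","bin"):
  for r in bot.mark_of('scene',t)[:1]: print(t,r['location'],r['confidence'],onz(K,T,r['location'],dict(bin=0,insert_top=.181)[t]))
c,K,T=cam("wrist")
for t in("insert_top","bin"):
  for r in bot.mark_of('wrist',t)[:1]: print(t,r['location'],r['confidence'],onz(K,T,r['location'],dict(bin=0,insert_top=.181)[t]))
```

```text
27.55 q [-23.83   9.55  19.38  99.61  -0.24  81.84] pos [ 0.5268 -0.234   0.2691] rot [179.81   0.27  74.33] toolz [ 0.0019 -0.0054 -1.    ] F [-0.6   0.75 -3.72] op 0.0138 g 49.0
t 27.55 pos [ 0.5268 -0.234   0.2691] yaw 74.33 rot [179.81   0.27  74.33] F [-0.6   0.75 -3.72] shift [ 0.0019 -0.0003 -0.0009] turn 0.0 op 0.01375559079022398
insert_top [385.2, 143.6] 0.72 [ 0.52897503 -0.21929971  0.181     ]
bin [367.2, 184.2] 0.75 [ 0.59079793 -0.25486539  0.        ]
insert_top [316.1, 202.8] 0.82 [ 0.52706678 -0.23417806  0.181     ]
bin [379.2, 170.3] 0.66 [ 0.60080618 -0.26639747  0.        ]
```

Emit:
{"method": "arm_command", "body": {
  "series": [
    [0, 0, 0.008, 0],
    [0, 0, 0.022, 0],
    [0, 0, 0.038, 0],
    [0, 0, 0.056, 0],
    [0, 0, 0.074, 0]
  ]
}}

```text
time: 28.35
ee_pos: [0.527, -0.2317, 0.1952]
tcp_rot: [179.7, 0.2, 74.5]
wrist_force: [-0.1, 0.7, -4.3]
opening: 0.0134
grasp_force: 49.0
```

Emit:
{"method": "arm_command", "body": {
  "series": [
    [0, 0, 0.014, 0],
    [0, 0, 0.026, 0],
    [0, 0, 0.035, 0],
    [0, 0, 0.041, 0],
    [0, 0, 0.045, 0]
  ]
}}

```text
time: 28.85
ee_pos: [0.5273, -0.2326, 0.151]
tcp_rot: [179.7, 0.2, 74.4]
wrist_force: [-0.3, -0.3, -4.2]
opening: 0.0136
grasp_force: 49.0
```

Emit:
{"method": "arm_command", "body": {
  "series": [
    [0, 0, 0.001, 0],
    [0, 0, 0.002, 0],
    [0, 0, 0.003, 0],
    [0, 0, 0.004, 0],
    [0, 0, 0.005, 0]
  ]
}}

```text
time: 29.35
ee_pos: [0.5274, -0.2326, 0.1465]
tcp_rot: [179.7, 0.3, 74.4]
wrist_force: [-0.6, 0.4, -3.5]
opening: 0.0137
grasp_force: 49.0
```

Run:
```python
from h import *
F=[]
for _ in range(4): o=bot.get_obs();F.append(o['wrist_force']);bot.camera("top")
st();print(np.mean(F,0))
```

```text
29.55 q [-23.7    7.38   3.29  85.6   -0.21  81.86] pos [ 0.5273 -0.2326  0.1463] rot [179.72   0.25  74.44] toolz [ 0.0035 -0.0055 -1.    ] F [ 0.91 -0.19 -3.78] op 0.0134 g 49.0
[-0.07873043  0.27648214 -3.7507199 ]
```

Emit:
{"method": "arm_command", "body": {
  "series": [
    [0, 0, 0.001, 0],
    [0, 0, 0.002, 0],
    [0, 0, 0.003, 0],
    [0, 0, 0.004, 0],
    [0, 0, 0.005, 0]
  ]
}}

```text
time: 30.05
ee_pos: [0.5273, -0.2326, 0.1412]
tcp_rot: [179.7, 0.2, 74.4]
wrist_force: [-0.2, 0.1, -4.2]
opening: 0.0136
grasp_force: 49.1
```

Emit:
{"method": "arm_command", "body": {
  "series": [
    [0, 0, 0.0005, 0],
    [0, 0, 0.001, 0],
    [0, 0, 0.0015, 0],
    [0, 0, 0.002, 0],
    [0, 0, 0.002, 0]
  ]
}}

```text
time: 30.55
ee_pos: [0.5273, -0.2326, 0.1392]
tcp_rot: [179.7, 0.2, 74.4]
wrist_force: [0.3, -0.0, -3.4]
opening: 0.0136
grasp_force: 49.1
```

Run:
```python
from h import *
F=[]
for _ in range(4): o=bot.get_obs();F.append(o['wrist_force']);bot.camera("top")
st();print(np.mean(F,0))
```

```text
30.75 q [-23.7    7.39   2.54  84.83  -0.21  81.86] pos [ 0.5273 -0.2326  0.1393] rot [179.72   0.25  74.44] toolz [ 0.0035 -0.0055 -1.    ] F [ 0.32  0.21 -3.43] op 0.0134 g 49.1
[ 0.05891841  0.05288196 -3.82348463]
```

Emit:
{"method": "arm_command", "body": {
  "series": [
    [0, 0, 0.0005, 0],
    [0, 0, 0.001, 0],
    [0, 0, 0.0015, 0],
    [0, 0, 0.002, 0],
    [0, 0, 0.002, 0]
  ]
}}

```text
time: 31.25
ee_pos: [0.5273, -0.2326, 0.1372]
tcp_rot: [179.7, 0.2, 74.4]
wrist_force: [-0.9, -0.1, -3.7]
opening: 0.0128
grasp_force: 49.1
```

Run:
```python
from h import *
F=[]
for _ in range(4): o=bot.get_obs();F.append(o['wrist_force']);bot.camera("top")
st();print(np.mean(F,0))
```

```text
31.45 q [-23.7    7.4    2.32  84.61  -0.21  81.86] pos [ 0.5274 -0.2326  0.1373] rot [179.72   0.25  74.44] toolz [ 0.0035 -0.0055 -1.    ] F [ 0.32 -0.71 -3.55] op 0.0134 g 49.1
[-0.4820439  -0.02514393 -3.78526783]
```

Emit:
{"method": "arm_command", "body": {
  "series": [
    [0, 0, 0.0006, 0],
    [0, 0, 0.0012, 0],
    [0, 0, 0.0018, 0],
    [0, 0, 0.0024, 0],
    [0, 0, 0.0024, 0]
  ]
}}

```text
time: 31.95
ee_pos: [0.5276, -0.2328, 0.1362]
tcp_rot: [179.6, 0.3, 74.4]
wrist_force: [-2.4, 0.8, 7.3]
opening: 0.0137
grasp_force: 50.6
```

Run:
```python
from h import *
F=[]
for _ in range(4): o=bot.get_obs();F.append(o['wrist_force']);bot.camera("top")
st();print(np.mean(F,0))
```

```text
32.15 q [-23.7    7.34   2.14  84.39  -0.21  81.86] pos [ 0.5276 -0.2328  0.1364] rot [179.61   0.27  74.44] toolz [ 0.0052 -0.0063 -1.    ] F [-2.04  0.66  7.02] op 0.0137 g 50.6
[-2.09374612  0.82305792  7.08412634]
```

Emit:
{"method": "arm_command", "body": {
  "series": [
    [0, 0, -0.0004, 0],
    [0, 0, -0.0008, 0],
    [0, 0, -0.0009, 0],
    [0, 0, -0.0009, 0],
    [0, 0, -0.0009, 0]
  ]
}}

```text
time: 32.65
ee_pos: [0.5276, -0.2328, 0.1368]
tcp_rot: [179.6, 0.3, 74.4]
wrist_force: [-0.7, 1.2, 5.9]
opening: 0.0133
grasp_force: 50.4
```

Run:
```python
from h import *
F=[]
for _ in range(4): o=bot.get_obs();F.append(o['wrist_force']);bot.camera("top")
st();print(np.mean(F,0))
```

```text
32.85 q [-23.7    7.36   2.21  84.47  -0.21  81.86] pos [ 0.5276 -0.2328  0.1368] rot [179.65   0.26  74.43] toolz [ 0.0047 -0.006  -1.    ] F [-0.91  1.    6.36] op 0.0135 g 50.4
[-0.99312156  1.13822666  6.42323419]
```

Emit:
{"method": "arm_command", "body": {
  "series": [
    [0, 0, -0.0003, 0],
    [0, 0, -0.0005, 0],
    [0, 0, -0.0005, 0],
    [0, 0, -0.0005, 0],
    [0, 0, -0.0005, 0]
  ]
}}

```text
time: 33.35
ee_pos: [0.5276, -0.2327, 0.1368]
tcp_rot: [179.7, 0.3, 74.4]
wrist_force: [-1.2, 1.3, 5.9]
opening: 0.0134
grasp_force: 50.5
```

Run:
```python
from h import *
F=[]
for _ in range(4): o=bot.get_obs();F.append(o['wrist_force']);bot.camera("top")
st();print(np.mean(F,0))
```

```text
33.55 q [-23.7    7.38   2.25  84.5   -0.21  81.86] pos [ 0.5276 -0.2328  0.1368] rot [179.67   0.26  74.44] toolz [ 0.0044 -0.0058 -1.    ] F [-0.28  0.14  5.87] op 0.0135 g 50.5
[-0.75953402  0.97245343  6.30783009]
```

Emit:
{"method": "arm_command", "body": {
  "series": [
    [0, 0, -0.0003, 0],
    [0, 0, -0.0006, 0],
    [0, 0, -0.0006, 0],
    [0, 0, -0.0006, 0],
    [0, 0, -0.0006, 0]
  ]
}}

```text
time: 34.05
ee_pos: [0.5275, -0.2327, 0.1369]
tcp_rot: [179.7, 0.2, 74.4]
wrist_force: [1.3, 0.1, 3.3]
opening: 0.0134
grasp_force: 50.1
```

Run:
```python
from h import *
F=[]
for _ in range(4): o=bot.get_obs();F.append(o['wrist_force']);bot.camera("top")
st();print(np.mean(F,0))
```

```text
34.25 q [-23.7    7.4    2.28  84.56  -0.2   81.86] pos [ 0.5274 -0.2326  0.1369] rot [179.71   0.25  74.44] toolz [ 0.0037 -0.0055 -1.    ] F [ 1.55 -0.01  2.6 ] op 0.0136 g 50.0
[1.05727542 0.35187253 2.65848277]
```

Emit:
{"method": "arm_command", "body": {
  "series": [
    [0, 0, 0, 0],
    [0, 0, 0, 0],
    [0, 0, 0, 0],
    [0, 0, 0, 0],
    [0, 0, 0, 0]
  ],
  "hand": 0.06
}}

```text
time: 34.75
ee_pos: [0.5273, -0.2327, 0.1368]
tcp_rot: [179.7, 0.3, 74.4]
wrist_force: [0.4, -1.1, -0.5]
opening: 0.0598
grasp_force: 0.0
```

Emit:
{"method": "arm_command", "body": {
  "series": [
    [0, 0, -0.01, 0],
    [0, 0, -0.03, 0],
    [0, 0, -0.06, 0],
    [0, 0, -0.09, 0],
    [0, 0, -0.12, 0]
  ]
}}

```text
time: 35.25
ee_pos: [0.5268, -0.2319, 0.259]
tcp_rot: [179.7, 0.3, 74.4]
wrist_force: [1.4, 0.4, 0.0]
opening: 0.06
grasp_force: 0.0
```

Run:
```python
from h import *
for _ in range(3): bot.camera("top")
st()
for n in("wrist","scene","top"):
  c,K,T=cam(n)
  for t,z in dict(key_grip=.138,insert_top=.049,key_foot=.032).items():
    for r in bot.mark_of(n,t)[:1]: print(n,t,np.round(r['location'],1),round(r['confidence'],2),onz(K,T,r['location'],z).round(4))
  if n=="wrist":
    u,v=proj(K,T,[.5274,-.2326,.145]); m=red(c["color"]); print(m[int(v)-3:int(v)+3,int(u)-3:int(u)+3].sum()); m=pick(m,u,v);print(m.sum(),boxfit(m,K,T,[.5274,-.2326,74.4],.036,.014,.110,.154))
```

```text
35.4 q [-23.66   8.89  17.57  98.13  -0.21  81.9 ] pos [ 0.5276 -0.2323  0.2598] rot [179.48   0.29  74.44] toolz [ 0.0074 -0.0073 -0.9999] F [ 0.   -0.38 -0.74] op 0.0598 g 0.0
wrist key_grip [315.3 191.7] 0.57 [ 0.5279 -0.2358  0.138 ]
wrist insert_top [317.  165.9] 0.91 [ 0.5315 -0.2314  0.049 ]
wrist key_foot [314.6 165.1] 0.64 [ 0.5285 -0.2328  0.032 ]
36
903 (array([ 0.5276777, -0.2378174, 74.2795496]), np.float64(0.1418201781139441))
scene key_grip [384.1 149.6] 0.56 [ 0.5485 -0.2613  0.138 ]
scene insert_top [379.8 184.6] 0.63 [ 0.5232 -0.2028  0.049 ]
scene key_foot [381.3 186.8] 0.49 [ 0.5246 -0.2196  0.032 ]
top key_grip [417.9 225.7] 0.47 [ 0.5344 -0.2366  0.138 ]
top insert_top [412.2 235.3] 0.69 [ 0.5207 -0.2429  0.049 ]
```

```bash
python3 -c "
from h import *
print(bot.job_done());st()"
```

```text
the job is handed in; nothing more can be done
None
the job is handed in; nothing more can be done
```

I handed the job in at about 35 s with the brass insert set down in the black bin, the key left locked and standing in it, and the gripper clear. `job_done` returned no verdict, so the insert's uprightness in the bin is not confirmed by it. The highest wrist force I read during pressing and placing was about 12 N, and the path stayed clear of the oiler and tape measure.

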